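# Rebuild the pour-over stand after washing up

### The arm

A 6-joint arm with a two-finger parallel gripper is mounted at the origin on the work surface. World frame = base frame: x ahead of the robot, y to its left, z up, the work surface at z = 0. Lengths are in mm, angles in rad, forces in N, time in s.
With the tool pointing down it reaches from about 350 to 775 mm from the base axis. Payload 7.3 kg.
Tool frame: the origin (TCP) lies on the centre line of the jaws, within the pads' length; the fingertips stand 22 mm ahead of it and the grasp point (between the pads) lies 3 mm ahead of it; z points along the fingers, y is the direction in which the jaws open and shut (so a half turn about z gives the same grasp; the last joint's range is limited). The gripper opens to 92 mm and grips with 3 to 60 N. Pads are 19 mm wide; open, the fingers measure 130 mm over their backs; the gripper's body (75 mm by 190 mm) begins 47 mm behind the grasp point.
Start: joints at [-1.442, 0.342, 1.524, -0, 1.275, -0.146], TCP at [142.483, -505.313, 248.741] pointing down, gripper open.
Joint ranges: [-2.53, 2.53], [-0.77, 2.02], [0.04, 2.7], [-1, 4.14], [0.28, 2.66], [-3.11, 3.11]. Speed limits (rad/s): [2.57, 2.57, 3.14, 3.14, 3.14, 3.14].

### API

Orientations are given as [roll, pitch, yaw] about the fixed x, y, z axes, in that order (R = Rz(yaw) Ry(pitch) Rx(roll)).
In Python, from plant import get_obs, capture, bot, spot_in gives the robot as it stands.
- The arm moves only by the shell command python3 -m handwheel 'ROWS' [OPENING]. ROWS is JSON, a list of rows, each a list of 2 entries, a list of its own where there are three numbers: the shift along the world's x, y, z in mm, then the turn, a rotation vector about the world's x, y, z in rad. In form: [[[x, y, z], [wx, wy, wz]], ...]. A call has 1 to 12 rows; each row shifts and turns the commanded pose from where the row before left it; what a row does not reach is not made up. A row lasts 1/8 s, in which the tool goes at most 62.5 mm and 10.7 degrees, less where a joint would pass 70% of its speed; a pose out of reach is approached as far as the arm can. A call is refused whole if a number of a shift passes 62.5 or a number of a turn 0.188, either way. A call with a gripper value outside its range is refused whole. OPENING is the closure, from 0 (fully open) to 1 (shut), set as the call begins (- or left out, the last holds). The fingers move at their own pace and stop on an object; the grip force is fixed at half the most. Time passes only in rows, so rows that do not move let the fingers close. It gives the time, the measured TCP pose, the force and the opening at its end, in the units of the state.
- get_obs(): the state, without advancing time (a new reading comes with each control period).
- capture(name): name is "side" or "top" or "wrist"; returns a dict with "img" (480x640x3 uint8, red, green, blue), "fx", "fy", "cx", "cy" (pixels), "cam_to_world" (4x4, takes a point from camera to world coordinates). Camera axes: x right, y up, looking along -z (the intrinsics and any distortion apply to the point x, -y, -z); pixel columns grow to the right and rows downward; lengths in mm; the calibration is good to about 2 mm. A picture is of the moment at which its call begins. There is no depth.
- bot.close_job(): hands the job in, once; it reports no verdict.
Trained networks look in the newest picture that a camera, given by its name, has taken for a name from the list of things; names that differ only in an ending like _2 or _b are one class to them, and where a whole thing is asked for, a point or a joint stands for the part that bears it (a point fixed in the world has none). Each returns a list of dicts, best first, with "score" (0 to 1); they miss things now and then, are a little off and sometimes report something else, mostly with a low value. They report only what shows in the picture. A call takes as long as a camera call. They do not tell look-alikes from the thing itself.
- spot_in(thing, camera): "xyz" ([x, y, z] in mm, in the coordinates of the camera as it stood for that picture, good to about 4 mm: the middle of the surface that is visible of it).
The state is a dict: "time": time; "joint_positions": joint angles; "dq": joint speeds; "tau": joint torques, N m; "tool_pos": TCP position; "tcp_rot": TCP orientation; "contact_force": force on the tool from outside, world axes, zero at the start; "moment": the same for the moment, N m; "grip_width": finger opening in mm.
Only numpy, scipy, OpenCV 4.12 (cv2) and the standard library are available. Lean on these libraries where they do the work, as an engineer would, in place of code of your own. Each camera call takes 0.05 s, during which the arm holds its last target. There are 200 camera calls.

### The job

Put the washed pour-over stand back together: slide the drip tray fully home into the bay under the grate, grip outwards. Then take the steel dripper bracket out of the drying caddy, lay it down on the counter the right way up (top plate up, flat on its open underside) and let go; then take it again, hook both claws into the top pair of slots, just above the red catch, and press the bracket down until the catch snaps out over its heel bar. Leave everything else on the counter where it is.

Things in the scene. Friction and masses are not known exactly. Their poses are not given: they have to be found in the camera images.
- bracket: Dripper bracket, loose, 0.34 kg: steel U channel 140 mm long (x), 56 wide (y), 44 deep (z), open underneath, 44 mm dripper hole in its top. Origin: middle of the open underside; +x to the claw end (x = 70 mm), -x to the nose, +z out of the top plate (top at z = 44, plate 4 thick). Starts nose down in the caddy: +x up, +z (top plate) facing roughly the robot's right, some 85 mm of it above the well's rim.
- bracket_claws (a point): On the bracket, midway between the undersides of its two claw necks (bracket x = 75, y = 0, z = 36 mm). Each claw is 4 mm thick, at y = +-26 in line with the side plates: a dark neck 8 mm high (z 36 to 44) out from x = 70, ending in a 4 mm tail that hangs down to z = 24 and slants away: the gap between channel end and tail is 6 mm at the neck, 8 mm at the tip.
- caddy: White drying caddy, fixed. Origin on the counter under the centre of its front well (inside 50 mm in x, 66 in y, floor at 6, rim at 62 mm) in which the bracket stands; behind it (x = 29 to 81 mm) a utensil box 62 mm high with stirrers standing up to 112 mm.
- stand: Pour-over stand, fixed: base 190 mm deep (x -100 to 90), 150 wide, 45 high, steel grate on top, two smooth slotted aluminium uprights at its back. Origin on the counter under its middle; +x from the open front to the uprights, z up. Hidden tray bay under the grate, open at -x: the counter is its floor; 126 mm wide, 39 high, stop at x = 50; flared cheeks at the mouth reach out to x = -122.
- slots (a point): Midway between the two slots of the top row, on the uprights' front face, at the slots' lower edge (stand x = 58, y = 0, z = 236 mm); axes as the stand's. Slots are 12 mm wide (y = +-26), 30 high, through 4 mm metal; the other rows' lower edges are at z = 76 and 156. Uprights: 26 mm wide each, 300 mm high.
- bracket_home (a point): Where the bracket's origin lies when it hangs home in the top row (stand x = -12, y = 0, z = 200 mm); axes as the stand's. The bracket enters the slots level, its origin 14 to 22 mm higher than this, goes in until the channel end meets the uprights, then straight down. The claws have 2 mm play; the nose droops up to 0.1 rad when let go.
- catch (a joint): Red sprung catch between the uprights just below the top row (red knob behind), in m: 0 = nose out (5 mm proud of the uprights, 24 wide, 11 high, sloped on top), up to 0.010 pushed in. The bracket's heel bar (6 mm rod across its open underside at the claw end) pushes it in on the way down, 5 to 15 N when pressed near the uprights; it springs back to 0 above the bar when home. Nose underside: 207 mm above the counter.
- tray: Black drip tray, loose, 0.28 kg, open on top: 150 mm long (x), 120 wide (y), walls 26 high and 3 thick, block grip at its -x end. Origin under the centre of the 150 x 120 mm tray; the +x end goes into the bay first. Starts on the counter.
- tray_grip (a point): Top middle of the drip tray's block grip: 36 mm long in tray x, 14 thick in tray y, from 6 to 44 mm above the counter; it lies 93 mm from the tray's origin along -x.
- tray_home (a point): Where the tray's origin lies when it is fully home against the bay's stop, front wall flush with the front of the grate (stand x = -25, y = 0, on the counter); axes as the stand's.
- dripper: Bystander, loose, leave alone: white ceramic cone dripper with a handle, 112 mm across the top, 82 mm high. Origin under its middle.
- tamper: Bystander, loose, leave alone: steel espresso tamper, 58 mm across, 90 mm high. Origin under its middle.
- pitcher: Bystander, loose, leave alone: steel milk jug with a handle at its +y, 84 mm across, 100 mm high. Origin under its middle.
- carafe: Bystander, loose, leave alone: closed glass jar with a black lid, 110 mm across, 150 mm high. Origin under its middle.
- cup: Bystander, loose, leave alone: blue ceramic mug with a handle, 82 mm across, 65 mm high. Origin under its middle.
- portafilter: Bystander, loose, leave alone: steel portafilter lying on the counter, basket 68 mm across, 28 mm high, black handle reaching 178 mm along its -x. Origin under its middle.
Not all that is in view belongs to the job. What is shaped like the tray but orange is not meant. What is shaped like the bracket but yellow is not meant.

How it is judged (in metres and radians):
On the way, in this order (a step that is already met when the one before it is completed fails the run):
1. the drip tray is fully home in the bay, flush at the front (x of tray in the frame of tray_home between -0.005 and 0.006 m and y of tray in the frame of tray_home between -0.007 and 0.007 m and height (world z) of tray below 0.005 m and angle between the x axis of tray and the x axis of tray_home, either way round below 0.08 rad and x of tray_grip in the frame of tray_home below -0.05 m), for 0.2 s.
2. the bracket has been laid down on the counter the right way up and let go (height (world z) of bracket below 0.006 m and angle between bracket's own z axis and vertical below 0.1 rad and linear speed of bracket below 0.02 m/s and contact force between the fingers and bracket below 0.1 N), for 0.2 s.
3. both claws are through the slots above the catch (x of bracket_claws in the frame of slots between -0.001 and 0.013 m and y of bracket_claws in the frame of slots between -0.007 and 0.007 m and z of bracket_claws in the frame of slots between -0.005 and 0.025 m and angle between the x axis of bracket and the x axis of bracket_home, either way round below 0.2 rad and angle between bracket's own z axis and vertical below 0.2 rad).
4. the bracket is pressed down and the catch has snapped out over it (x of bracket_claws in the frame of slots between -0.001 and 0.013 m and y of bracket_claws in the frame of slots between -0.007 and 0.007 m and z of bracket_claws in the frame of slots between -0.005 and 0.004 m and angle between the x axis of bracket and the x axis of bracket_home, either way round below 0.13 rad and angle between bracket's own z axis and vertical below 0.13 rad and value of joint catch below 0.0025 m), for 0.2 s.
At the end, for the whole second after the job is handed in: Tray within 5 mm of home lengthwise, 7 mm sideways, flat, grip outwards; bracket's claws through the top slots (x -1 to 13, y +-7 mm), necks -5 to +4 mm from the slots' lower edges, upright and in line within 0.13 rad, catch out (below 2.5 mm); both let go and at rest (all of step 1 and all of step 4 and contact force between the fingers and bracket below 0.1 N and linear speed of each of bracket, tray below 0.01 m/s); the robot touches nothing.
It fails at once if a bystander (dripper, tamper, jug, jar, mug or portafilter) is shifted by more than 30 mm or knocked over (distance of any of dripper, tamper, pitcher, carafe, cup, portafilter from where it was at the start of the episode above 0.03 m or angle between any of dripper, tamper, pitcher, carafe, cup, portafilter's own z axis and vertical above 0.4 rad).
It also fails if it takes over 72 s, if anything falls off the work surface, if the arm or the gripper's body presses on something with over 40 N, if the wrist force passes 120 N, or if a joint passes its speed limit or range.

## Working session

There is one attempt and no reset: what is moved stays moved. The work goes in short steps, Python scripts to look and compute and a shell command to move; the robot and the scene stay as the last step left them, time stands still between calls to the robot, and variables do not carry over. Pictures are saved under pics/ and viewed, about 8 in all and at most 12, crops included, and the job is handed in when it is done.

```bash
ls; mkdir -p pics; cat > h.py <<'E'
import numpy as np,cv2
from plant import get_obs,capture,bot,spot_in
def cap(n,fn=None):
    c=capture(n)
    if fn: cv2.imwrite('pics/'+fn,c['img'][:,:,::-1])
    return c
def w(c,p): return (np.array(c['cam_to_world'])@np.r_[p,1])[:3]
def proj(c,P):
    p=np.linalg.inv(np.array(c['cam_to_world']))@np.r_[P,1]
    return np.array([c['cx']+c['fx']*p[0]/-p[2],c['cy']-c['fy']*p[1]/-p[2]])
def ray(c,u,v,z):
    M=np.array(c['cam_to_world']);d=M[:3,:3]@np.array([(u-c['cx'])/c['fx'],-(v-c['cy'])/c['fy'],-1]);o=M[:3,3]
    return o+d*(z-o[2])/d[2]
E
python3 - <<'E'
from h import *
np.set_printoptions(precision=1,suppress=True)
o=get_obs();print(o)
for n in ['side','top']:
    c=cap(n,n+'1.png');print(n,{k:c[k] for k in c if k not in('img',)})
    for t in ['bracket','bracket_claws','caddy','stand','catch','tray','tray_grip','dripper','tamper','pitcher','carafe','cup','portafilter']:
        for r in spot_in(t,n)[:3]:
            P=w(c,r['xyz']);print(t,round(r['score'],2),P,proj(c,P))
E
```

```text
pics
{'time': 0.0, 'joint_positions': array([-1.4,  0.3,  1.5,  0. ,  1.3, -0.1]), 'dq': array([ 0., -0., -0., -0., -0.,  0.]), 'tau': array([  0. , -43.1, -24.4,   0.1,   0.1,  -0. ]), 'tool_pos': array([ 142.4, -504.9,  248.1]), 'tcp_rot': array([-3.1, -0. ,  0.3]), 'contact_force': array([-1. , -0. ,  0.6]), 'moment': array([-0., -0., -0.]), 'grip_width': 91.86307608875828}
side {'fx': 557.6252918761908, 'fy': 557.6252918761908, 'cx': 324.24641994708423, 'cy': 232.89874679897457, 'cam_to_world': array([[ -0.9,   0.2,  -0.3, 195.6],
       [ -0.3,  -0.5,   0.8, 897. ],
       [ -0. ,   0.8,   0.6, 874. ],
       [  0. ,   0. ,   0. ,   1. ]])}
bracket 0.87 [ 485.2 -344.2  111.6] [371.2 191.2]
bracket 0.66 [ 395.3 -164.5   31.7] [387.3 261.3]
bracket 0.57 [ 365.3 -487.5   86.5] [425.  180.4]
bracket_claws 0.87 [ 489.1 -341.6  107.2] [369.5 192.9]
bracket_claws 0.73 [ 365.7 -486.2   84. ] [424.7 181.4]
caddy 0.79 [ 481.1 -257.9   40.6] [363.3 231.2]
stand 0.75 [564.4 344.4  47.2] [230.9 403.8]
catch 0.51 [561.9 340.   45.4] [233.3 402.9]
catch 0.44 [570.6 380.9 216.2] [205.6 352.3]
t
[... 1144 characters left out ...]
7 -294.3    5.6] [400.3 262. ]
stand 0.89 [583.6 289.5  49.1] [211.1 223.2]
tray 0.83 [537.6 -15.2   6.5] [311.1 241.5]
tray 0.64 [ 272.5 -337.8    2.4] [414.6 328.9]
tray_grip 0.8 [535.7 -10.2  -1.4] [309.5 242.3]
tray_grip 0.57 [ 275.1 -338.9    4.9] [415.1 328.1]
dripper 0.7 [ 717.3 -120.5   55.5] [346.  182.1]
dripper 0.32 [537.6 -13.4   3.6] [310.5 241.5]
tamper 0.8 [ 385.7 -177.6   64.1] [364.2 290.5]
pitcher 0.66 [766.6 176.5  34.7] [250.9 166.7]
pitcher 0.37 [ 717.5 -116.8   56.9] [344.8 181.9]
carafe 0.74 [367.6 269.7 149.2] [207.2 293.6]
cup 0.9 [ 741.  -273.6   19.6] [394.1 178.2]
portafilter 0.68 [753.6  51.1  28.8] [291.1 171.9]
portafilter 0.36 [576.4 289.1  47.3] [211.3 225.6]
```

View pics/top1.png

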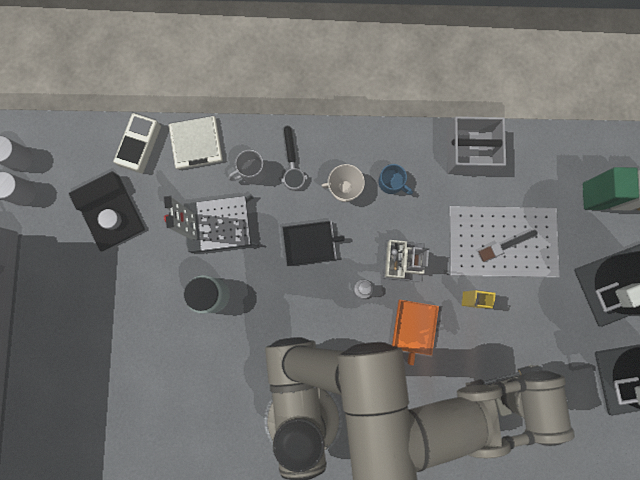

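View pics/side1.png

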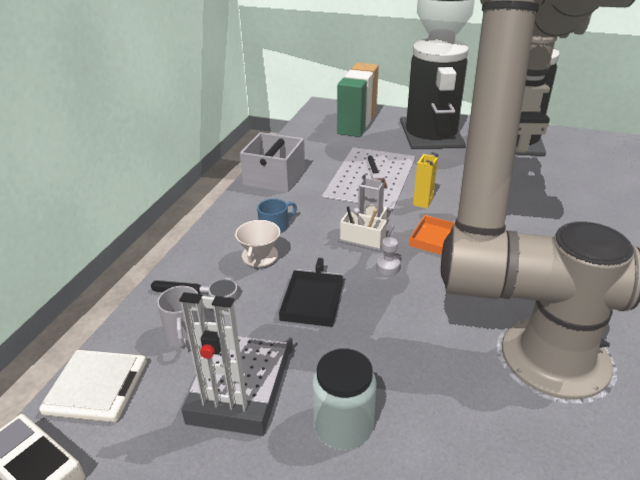

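Look-alikes in the top view. Trays: the black one (311,243) with grip at (342,238) is wanted, and the orange one (415,329) is not. Brackets: the steel one in the caddy well (421,258) is wanted, and the yellow one (478,300) is not. The stand is at (215,224), with its uprights toward +y and its mouth facing −y toward the tray. Next I move the wrist camera over the tray.

```bash
python3 -m handwheel '[[[33,33,9],[0,0,0.115]],[[33,33,9],[0,0,0.115]],[[33,33,9],[0,0,0.115]],[[33,33,9],[0,0,0.115]],[[33,33,9],[0,0,0.115]],[[33,33,9],[0,0,0.115]],[[33,33,9],[0,0,0.115]],[[33,33,9],[0,0,0.115]],[[33,33,9],[0,0,0.115]],[[33,33,9],[0,0,0.115]],[[33,33,9],[0,0,0.115]],[[33,33,9],[0,0,0.115]]]' 0.3
python3 - <<'E'
from h import *
np.set_printoptions(precision=3,suppress=True)
o=get_obs();print(o['tool_pos'],o['tcp_rot'],o['joint_positions'],o['grip_width'])
c=cap('wrist','w1.png');print(c['fx'],c['cx'],c['cy'],c['cam_to_world'])
for t in ['tray','tray_grip','stand','catch','bracket','bracket_claws']:
    for r in spot_in(t,'wrist')[:2]:
        P=w(c,r['xyz']);print(t,round(r['score'],2),P,proj(c,P))
E
```

```text
time: 2.9
tool_pos: [539.4, -108.0, 357.1]
tcp_rot: [3.141, 0.0, 1.659]
contact_force: [-0.1, -0.7, 0.4]
grip_width: 64.3
[ 539.421 -108.049  357.113] [3.141 0.    1.659] [-0.337  0.333  1.242 -0.     1.566 -0.425] 64.32439447603258
360.53742900434116 322.65866737287587 242.588428699543 [[  0.996  -0.084  -0.026 533.222]
 [  0.088   0.956   0.278 -32.975]
 [  0.001  -0.279   0.96  493.002]
 [  0.      0.      0.      1.   ]]
tray 0.91 [532.394  -0.665   0.471] [323.747 111.555]
tray 0.91 [ 233.42  -269.682   14.294] [ 99.847 289.588]
tray_grip 0.78 [ 233.76  -268.935   11.378] [101.237 288.314]
tray_grip 0.77 [538.267  -4.666   1.475] [328.018 115.212]
stand 0.6 [ 721.426 -224.469   22.581] [442.956 290.325]
stand 0.39 [ 496.81  -247.966   31.4  ] [282.663 295.438]
bracket 0.81 [ 469.732 -346.211  104.763] [250.913 388.754]
bracket 0.27 [534.207  -4.177   2.579] [324.917 114.465]
bracket_claws 0.85 [ 468.547 -347.531  101.676] [250.411 387.944]
```

View pics/w1.png

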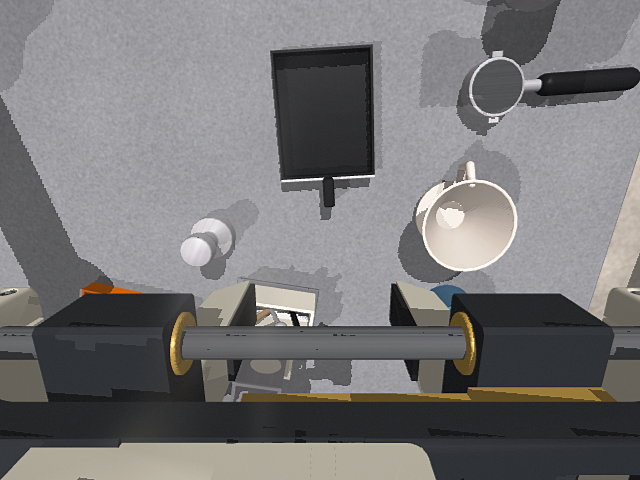

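The tray in w1 has rim corners (272,51), (372,45), (374,177), (282,180) and its grip at (323–334,177–206). The dripper is at (465,225) and the tamper at (205,245).

```bash
python3 - <<'E'
from h import *
np.set_printoptions(precision=1,suppress=True)
c=cap('wrist')
for u,v,z in [(272,51,26),(372,45,26),(374,176,26),(282,180,26),(324,178,44),(334,177,44),(333,206,44),(324,207,44),(328,192,44)]: print((u,v),ray(c,u,v,z))
im=c['img']; cv2.imwrite('pics/w1c.png',cv2.resize(im[160:230,260:400],None,fx=5,fy=5,interpolation=cv2.INTER_CUBIC)[:,:,::-1])
E
```

```text
(272, 51) [465.4  57.   26. ]
(372, 45) [580.9  72.8  26. ]
(374, 176) [601.5 -76.5  26. ]
(282, 180) [484.6 -91.2  26. ]
(324, 178) [537.8 -82.3  44. ]
(334, 177) [550.  -80.1  44. ]
(333, 206) [ 552.  -116.1   44. ]
(324, 207) [ 540.8 -118.3   44. ]
(328, 192) [544.2 -99.1  44. ]
```

View pics/w1c.png

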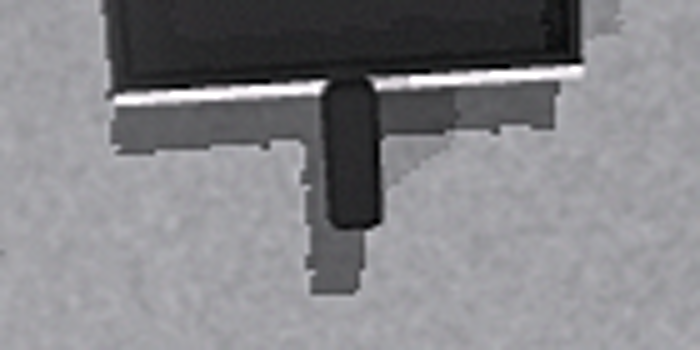

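```bash
python3 -m handwheel '[[[1,1,-45],[0,0,0.008]],[[1,1,-45],[0,0,0.008]],[[1,1,-45],[0,0,0.008]],[[1,1,-45],[0,0,0.008]],[[1,1,-45],[0,0,0.008]],[[1,1,-45],[0,0,0.005]],[[1,2,-20],[0,0,0]],[[0,0,-18],[0,0,0]],[[0,0,-18],[0,0,0]],[[0,0,0],[0,0,0]]]' 0.3 && python3 -m handwheel '[[[0,0,0],[0,0,0]],[[0,0,0],[0,0,0]],[[0,0,0],[0,0,0]],[[0,0,0],[0,0,0]],[[0,0,0],[0,0,0]]]' 1
python3 - <<'E'
from h import *
c=cap('top')
im=c['img'][180:300,150:350]; cv2.imwrite('pics/t2.png',cv2.resize(im,None,fx=4,fy=4,interpolation=cv2.INTER_CUBIC)[:,:,::-1])
E
```

```text
time: 4.55
tool_pos: [544.2, -101.9, 29.8]
tcp_rot: [-3.139, -0.001, 1.698]
contact_force: [-0.5, -0.5, 1.2]
grip_width: 64.4
time: 5.18
tool_pos: [545.5, -101.3, 30.9]
tcp_rot: [3.141, 0.0, 1.7]
contact_force: [-0.3, -0.4, -1.0]
grip_width: 18.7
```

View pics/t2.png

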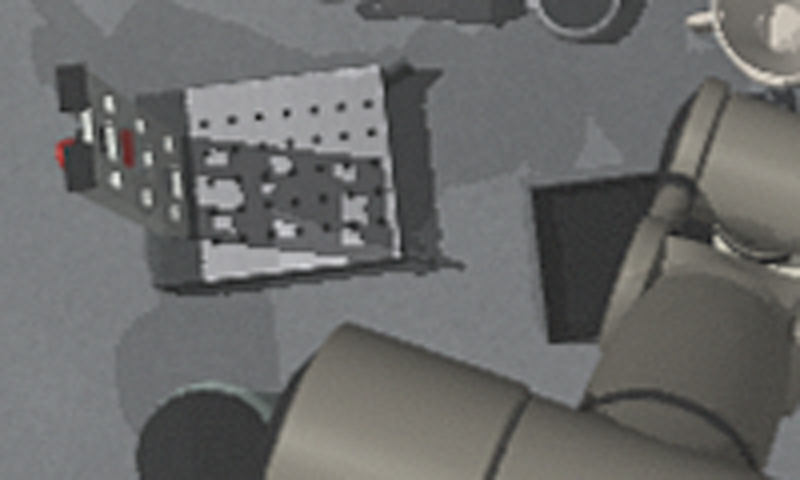

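```bash
python3 - <<'E'
from h import *
np.set_printoptions(precision=1,suppress=True)
c=cap('top');print(get_obs()['grip_width'])
f=lambda x,y,z:ray(c,150+(x+.5)/4-.5,180+(y+.5)/4-.5,z)
for n,x,y,z in [('gf1',381,66,45),('gf2',401,257,45),('gb1',187,90,45),('gb2',203,282,45),('cheek1',440,72,39),('cheek2',462,265,39),('uprtop1',72,88,300),('uprtop2',79,168,300)]: print(n,f(x,y,z))
im=c['img'][190:260,155:280]; cv2.imwrite('pics/t3.png',cv2.resize(im,None,fx=6,fy=6,interpolation=cv2.INTER_CUBIC)[:,:,::-1])
E
```

```text
13.78675435044195
gf1 [670.3 190.3  45. ]
gf2 [522.4 169.8  45. ]
gb1 [649.  338.4  45. ]
gb2 [500.9 319.2  45. ]
cheek1 [667.6 145.5  39. ]
cheek2 [517.7 124.   39. ]
uprtop1 [598.4 348.6 300. ]
uprtop2 [546.3 341.3 300. ]
```

Grate width (149 mm) and upright spacing (52 mm) match the given sizes. This puts the stand at origin (582.4,279.1) with heading 98.0°. The tray now slides to a pre-insert point on the stand axis.

```bash
python3 -m handwheel '[[[0,10,1],[0,0,0.006]],[[0,25,0],[0,0,0.005]],[[0,25,0],[0,0,0]],[[13,4,0],[0,0,0]],[[20,6,0],[0,0,0]],[[20,7,0],[0,0,0]],[[20,7,0],[0,0,0]],[[5,1,0],[0,0,0]],[[0,0,-1],[0,0,0]],[[0,0,0],[0,0,0]]]' 1
python3 - <<'E'
from h import *
print(get_obs()['tcp_rot'])
c=cap('side','s2.png')
c=cap('top','t4.png')
im=c['img'][190:270,150:350]; cv2.imwrite('pics/t4.png',cv2.resize(im,None,fx=4,fy=4,interpolation=cv2.INTER_CUBIC)[:,:,::-1])
E
```

```text
time: 6.52
tool_pos: [623.0, -16.5, 30.8]
tcp_rot: [-3.141, -0.0, 1.71]
contact_force: [0.7, 0.3, -1.2]
grip_width: 13.6
[-3.14143844e+00 -2.05097896e-04  1.71023447e+00]
```

View pics/t4.png

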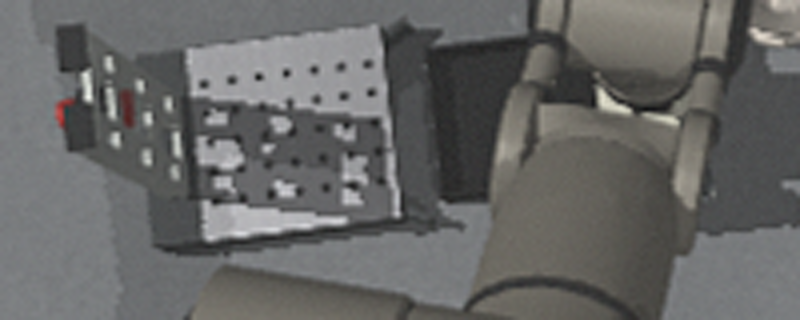

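```bash
python3 - <<'E'
from h import *
np.set_printoptions(precision=1,suppress=True)
c=cap('top')
f=lambda x,y,z:ray(c,150+(x+.5)/4-.5,190+(y+.5)/4-.5,z)
e=np.array([-.139,.990]);n=np.array([-.990,-.139]);o=np.array([582.4,279.1])
for x,y,z in [(430,45,26),(443,203,26),(381,26,45),(401,217,45),(526,37,26)]:
    P=f(x,y,z);d=P[:2]-o;print(P,d@e,d@n)
d=get_obs()['tool_pos'][:2]-o;print(d@e,d@n)
im=c['img'][195:250,225:300]; cv2.imwrite('pics/t5.png',cv2.resize(im,None,fx=8,fy=8,interpolation=cv2.INTER_CUBIC)[:,:,::-1])
E
```

```text
[659.8 154.6  26. ] -133.99849605396696 -59.361235463914134
[536.  140.6  26. ] -130.68623910250565 65.16846864773123
[670.3 190.3  45. ] -100.15153005526545 -74.62461426228576
[522.4 169.8  45. ] -99.85809693938081 74.59984622163925
[667.4  80.1  26. ] -208.8092232818821 -56.51666464389608
-298.3693367812176 0.8505425341782672
```

View pics/t5.png

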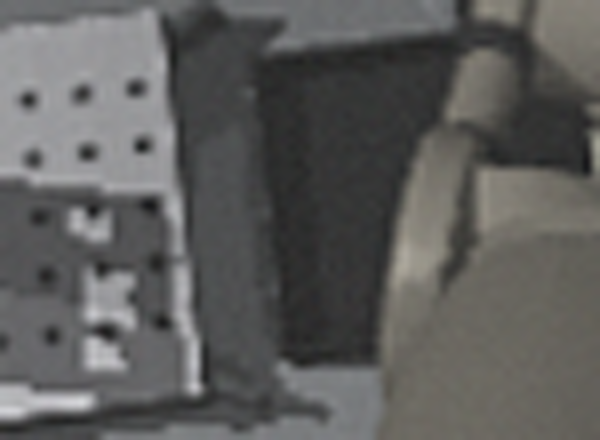

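```bash
python3 -m handwheel '[[[0,12,0],[0,0,0]],[[-2,12,0],[0,0,0]],[[-2,12,0],[0,0,0]],[[-2,12,0],[0,0,0]],[[-2,12,0],[0,0,0]],[[-2,12,0],[0,0,0]],[[-2,12,0],[0,0,0]],[[0,0,0],[0,0,0]]]' 1
```

```text
time: 7.68
tool_pos: [611.2, 69.2, 30.8]
tcp_rot: [3.142, -0.001, 1.712]
contact_force: [-0.8, 2.0, 1.6]
grip_width: 14.0
```

```bash
python3 -m handwheel '[[[-2,14,0],[0,0,0]],[[-2,14,0],[0,0,0]],[[-2,14,0],[0,0,0]],[[-2,14,0],[0,0,0]],[[-2,14,0],[0,0,0]],[[-2,14,0],[0,0,0]],[[0,4,0],[0,0,0]],[[0,0,0],[0,0,0]]]' 1
```

```text
time: 8.68
tool_pos: [599.3, 156.8, 30.8]
tcp_rot: [3.142, -0.001, 1.711]
contact_force: [-0.9, 3.2, 4.0]
grip_width: 13.7
```

```bash
python3 -m handwheel '[[[0,2,0],[0,0,0]],[[-0.5,2,0],[0,0,0]],[[0,0,0],[0,0,0]]]' 1; python3 -m handwheel '[[[0,2,0],[0,0,0]],[[0,0,0],[0,0,0]]]' 1;python3 -m handwheel '[[[0,2,0],[0,0,0]],[[0,0,0],[0,0,0]]]' 1
```

```text
time: 9.05
tool_pos: [599.2, 159.3, 30.8]
tcp_rot: [3.141, 0.0, 1.71]
contact_force: [0.2, -3.1, 2.4]
grip_width: 13.7
time: 9.3
tool_pos: [599.3, 161.3, 30.8]
tcp_rot: [3.141, 0.001, 1.711]
contact_force: [0.5, -5.0, 3.5]
grip_width: 13.9
time: 9.55
tool_pos: [599.3, 161.4, 30.8]
tcp_rot: [-3.141, 0.003, 1.711]
contact_force: [0.0, -13.2, 3.5]
grip_width: 13.7
```

```bash
python3 -m handwheel '[[[0,-1.5,0],[0,0,0]],[[0,0,0],[0,0,0]],[[0,0,0],[0,0,0]],[[0,0,0],[0,0,0]],[[0,0,20],[0,0,0]],[[0,0,40],[0,0,0]],[[0,-10,50],[0,0,0]],[[-5,-30,50],[0,0,0]],[[-10,-40,45],[0,0,0]],[[-10,-40,45],[0,0,0]],[[-10,-40,40],[0,0,0]],[[-10,-45,30],[0,0,0]]]' 0.63 && python3 -m handwheel '[[[-8,-45,10],[0,0,0]],[[-8,-45,10],[0,0,0]],[[-8,-45,5],[0,0,0]],[[-8,-45,0],[0,0,0]],[[-8,-45,0],[0,0,0]],[[-8,-45,0],[0,0,0]],[[-8,-45,0],[0,0,0]],[[-8,-30,0],[0,0,0]],[[0,0,0],[0,0,0]]]' 0
python3 - <<'E'
from h import *
np.set_printoptions(precision=3,suppress=True)
o=get_obs();print(o['tool_pos'],o['tcp_rot'],o['joint_positions'])
c=cap('wrist');im=c['img'].copy()
t=cap('top')['img'][195:260,205:275]; t=cv2.resize(t,None,fx=4,fy=4,interpolation=cv2.INTER_CUBIC)
im=np.vstack([im[:320],np.zeros((270,640,3),np.uint8)]);im[325:325+260,:280]=t
s=capture('side')['img'][300:440,170:310]; s=cv2.resize(s,(260,260),interpolation=cv2.INTER_CUBIC);im[325:585,300:560]=s
cv2.imwrite('pics/w2.png',im[:,:,::-1])
for t in ['bracket','bracket_claws','caddy']:
    for r in spot_in(t,'wrist')[:2]:
        P=w(c,r['xyz']);print(t,round(r['score'],2),P,proj(c,P))
E
```

```text
time: 11.05
tool_pos: [553.6, -43.7, 352.9]
tcp_rot: [3.139, 0.001, 1.712]
contact_force: [0.2, 0.1, -0.8]
grip_width: 34.2
time: 12.18
tool_pos: [489.1, -389.7, 374.8]
tcp_rot: [-3.141, -0.001, 1.708]
contact_force: [0.1, -0.0, -0.0]
grip_width: 91.8
[ 489.147 -389.654  374.778] [-3.141 -0.001  1.708] [-0.795  0.491  0.954 -0.     1.698 -0.932]
bracket 0.81 [ 368.371 -487.354   80.398] [217.166 265.882]
bracket 0.63 [ 479.3   -335.771  130.616] [319.742 158.774]
bracket_claws 0.79 [ 368.582 -487.415   78.653] [217.715 265.481]
bracket_claws 0.63 [ 482.157 -340.376  125.388] [321.894 163.35 ]
caddy 0.58 [ 483.207 -276.075    7.015] [329.516 107.806]
```

View pics/w2.png

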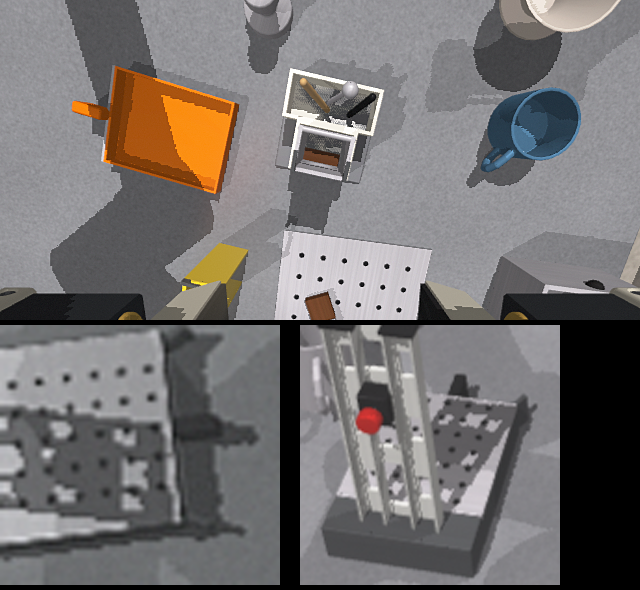

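The tray is fully home in both crops, with its grip outward. The steel bracket is at (325,150) in the caddy well, in front of the utensil box; next is the close crop.

```bash
python3 - <<'E'
from h import *
c=cap('wrist');im=cv2.resize(c['img'][60:190,260:400],None,fx=4,fy=4,interpolation=cv2.INTER_CUBIC)
s=cap('side');print([ (round(r['score'],2)) for r in spot_in('bracket','side')])
s=cv2.resize(s['img'][165:255,325:405],None,fx=3,fy=3,interpolation=cv2.INTER_CUBIC)
o=np.zeros((520,800,3),np.uint8);o[:,:560]=im;o[:270,560:800]=s
cv2.imwrite('pics/w3.png',o[:,:,::-1])
E
```

```text
[0.79, 0.67, 0.59]
```

View pics/w3.png

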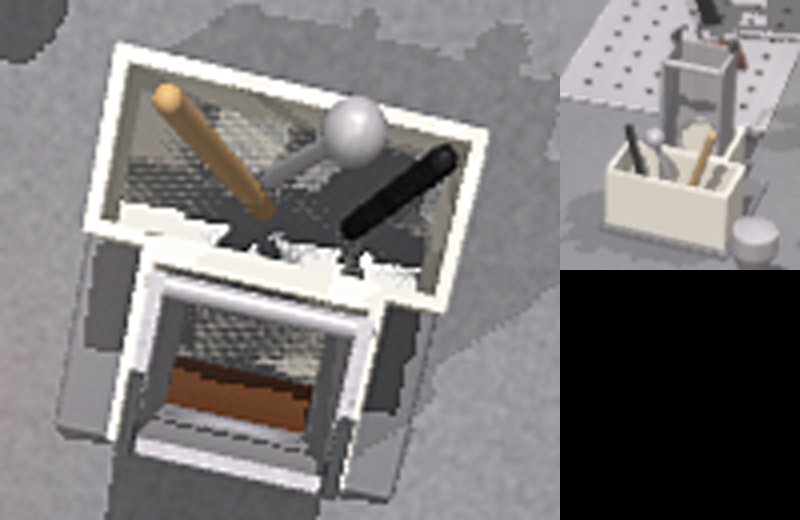

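```bash
python3 - <<'E'
from h import *
np.set_printoptions(precision=1,suppress=True)
c=cap('wrist')
f=lambda x,y,z:ray(c,260+(x+.5)/4-.5,60+(y+.5)/4-.5,z)
for n,x,y,z in [('tp1',137,452,146),('tp2',320,492,146),('tpin1',150,408,146),('tpin2',312,445,146),('bar1',155,272,146),('bar2',370,325,146),('barin1',165,292,142),('barin2',362,336,142),('rim1',107,435,62),('rim2',345,490,62),('wtl',150,245,62),('wtr',385,300,62),('box1',118,42,62),('box2',490,130,62),('box3',85,230,62),('box4',445,310,62)]:
    print(n,f(x,y,z))
E
```

```text
tp1 [ 456.8 -349.7  146. ]
tp2 [ 503.6 -353.1  146. ]
tpin1 [ 458.7 -338.6  146. ]
tpin2 [ 499.9 -341.9  146. ]
bar1 [ 456.  -306.5  146. ]
bar2 [ 509.5 -311.4  146. ]
barin1 [ 458.8 -310.7  142. ]
barin2 [ 508.3 -314.2  142. ]
rim1 [ 441.7 -354.5   62. ]
rim2 [ 516.6 -360.8   62. ]
wtl [ 448.1 -297.8   62. ]
wtr [ 519.5 -303.4   62. ]
box1 [ 432.4 -244.6   62. ]
box2 [ 541.8 -252.6   62. ]
box3 [ 428.6 -296.3   62. ]
box4 [ 537.8 -303.7   62. ]
```

Caddy and bracket measurements agree: box depth 52 mm, bracket upright and centred near (481,−330), its y axis at about −5°. The plan is to grasp it from −y with the tool tilted about 70° from vertical, so that turning −90° about x lays it down.

```bash
python3 -m handwheel '[[[0,-5,0],[0,0,-0.11]],[[0,-5,0],[0,0,-0.112]],[[-2,-7,-10],[0.174,-0.015,0]],[[-2,-7,-10],[0.174,-0.015,0]],[[-2,-7,-10],[0.174,-0.015,0]],[[-2,-7,-10],[0.174,-0.015,0]],[[-2,-7,-10],[0.174,-0.015,0]],[[-2,-7,-10],[0.174,-0.015,0]],[[-3,-6,-10],[0.174,-0.015,0]],[[0,0,0],[0,0,0]],[[0,0,0],[0,0,0]]]' 0
python3 - <<'E'
from h import *
from scipy.spatial.transform import Rotation as R
np.set_printoptions(precision=3,suppress=True)
o=get_obs();print(o['joint_positions']);print(R.from_euler('xyz',o['tcp_rot']).as_matrix())
E
```

```text
time: 14.05
tool_pos: [475.4, -445.4, 307.0]
tcp_rot: [3.126, -1.217, 1.501]
contact_force: [-0.5, 1.2, 1.1]
grip_width: 91.7
[-1.102  1.169  0.308  1.069  2.543 -0.38 ]
[[ 0.024  0.996  0.081]
 [ 0.346 -0.084  0.935]
 [ 0.938  0.005 -0.347]]
```

```bash
python3 -m handwheel '[[[-1,1,-30],[0,0,0]],[[-1,1,-30],[0,0,0]],[[-1,1,-30],[0,0,0]],[[0,2,-30],[0,0,0]],[[0,2,-30],[0,0,0]],[[0,0,-6],[0,0,0]],[[0,0,0],[0,0,0]]]' 0
python3 - <<'E'
from h import *
from scipy.spatial.transform import Rotation as R
np.set_printoptions(precision=3,suppress=True)
o=get_obs();print(o['joint_positions']);print(R.from_euler('xyz',o['tcp_rot']).as_matrix()[:,2])
c=cap('wrist')
im=c['img'];cv2.imwrite('pics/w4.png',im[:,:,::-1])
for t in ['bracket','bracket_claws','caddy']:
    for r in spot_in(t,'wrist')[:2]:
        P=w(c,r['xyz']);print(t,round(r['score'],2),P,proj(c,P))
E
```

```text
time: 14.92
tool_pos: [472.9, -438.5, 158.0]
tcp_rot: [3.115, -1.212, 1.517]
contact_force: [1.4, 3.4, 18.1]
grip_width: 92.0
[-1.099  1.243  0.535  0.77   2.356 -0.766]
[ 0.077  0.933 -0.351]
bracket 0.94 [ 476.589 -351.67   121.329] [316.578 260.089]
bracket_claws 0.67 [ 478.855 -356.773  115.286] [320.431 271.693]
bracket_claws 0.63 [750.042 144.736  65.357] [441.848 112.038]
caddy 0.79 [ 479.85  -312.162   20.325] [317.282 316.782]
```

View pics/w4.png

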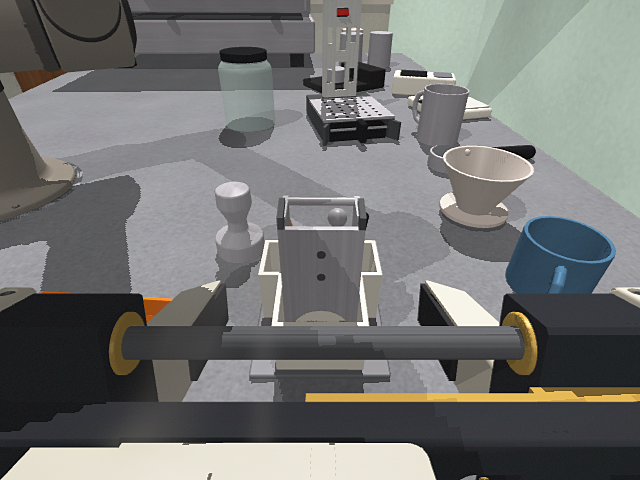

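The wrist view shows the bracket centred between the jaws (columns 278–364) with claws up. However, there is an 18 N upward contact, probably the gripper body's left end on the tall yellow bracket. I'll lift, use a steeper 55° tilt that clears it, and look.

```bash
python3 -m handwheel '[[[0,0,20],[0,0,0]],[[0,0,20],[0,0,0]],[[0,2,10],[-0.13,0.011,0]],[[0,4,-10],[-0.13,0.011,0]],[[0,0,-14],[0,0,0]],[[0,0,0],[0,0,0]]]' 0
python3 - <<'E'
from h import *
from scipy.spatial.transform import Rotation as R
np.set_printoptions(precision=3,suppress=True)
o=get_obs();print(o['joint_positions']);print(R.from_euler('xyz',o['tcp_rot']).as_matrix())
c=cap('side');
for r in spot_in('bracket','side')[:3]:
    P=w(c,r['xyz']);print(round(r['score'],2),P,proj(c,P))
a=c['img'][130:270,350:490];c=cap('wrist');b=c['img'][100:380,170:450]
for t in ['bracket','bracket_claws']:
    for r in spot_in(t,'wrist')[:2]:
        P=w(c,r['xyz']);print(t,round(r['score'],2),P,proj(c,P))
o=np.hstack([cv2.resize(a,(392,392)),cv2.resize(b,(392,392))]);cv2.imwrite('pics/w5.png',o[:,:,::-1])
E
```

```text
time: 15.88
tool_pos: [471.8, -432.4, 174.7]
tcp_rot: [3.138, -0.966, 1.489]
contact_force: [-0.4, -0.3, -0.0]
grip_width: 92.0
[-1.076  1.075  0.695  0.576  2.167 -0.866]
[[ 0.046  0.996  0.07 ]
 [ 0.567 -0.084  0.819]
 [ 0.822  0.002 -0.569]]
0.75 [ 372.78  -485.872   63.173] [421.491 187.445]
0.73 [ 486.623 -347.078  111.746] [370.979 190.504]
0.66 [ 713.237 -125.097   55.004] [260.198 239.395]
bracket 0.56 [ 477.02  -351.405  127.626] [319.196 243.492]
bracket_claws 0.85 [ 478.64  -356.185  122.068] [322.21  254.112]
```

View pics/w5.png

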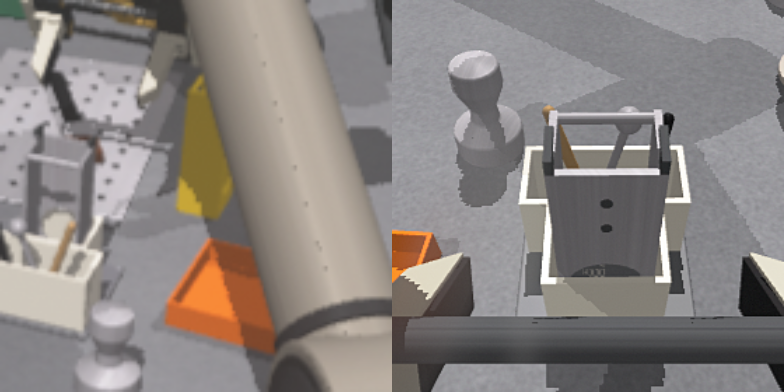

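```bash
python3 -m handwheel '[[[1.5,15,-10],[0,0,0]],[[1.5,15,-10],[0,0,0]],[[1.5,15,-10],[0,0,0]],[[0,0,0],[0,0,0]]]' 0 && python3 -m handwheel '[[[1.5,15,-10],[0,0,0]],[[1.5,15,-11],[0,0,0]],[[1.5,14,-11],[0,0,0]],[[0,0,0],[0,0,0]],[[0,0,0],[0,0,0]]]' 0
```

```text
time: 16.62
tool_pos: [476.5, -387.0, 145.2]
tcp_rot: [3.137, -0.964, 1.491]
contact_force: [-0.3, -0.4, 0.4]
grip_width: 91.8
time: 17.25
tool_pos: [481.1, -345.0, 114.3]
tcp_rot: [3.133, -0.961, 1.493]
contact_force: [-0.2, 0.3, -0.4]
grip_width: 91.5
```

```bash
python3 -m handwheel '[[[0,0,0],[0,0,0]],[[0,0,0],[0,0,0]],[[0,0,0],[0,0,0]],[[0,0,0],[0,0,0]],[[0,0,0],[0,0,0]],[[0,0,0],[0,0,0]]]' 1 && python3 -m handwheel '[[[0,0,8],[0,0,0]],[[0,0,12],[0,0,0]],[[0,0,15],[0,0,0]],[[0,0,0],[0,0,0]]]' 1
```

```text
time: 18.0
tool_pos: [480.9, -343.8, 113.8]
tcp_rot: [3.135, -0.962, 1.492]
contact_force: [-1.1, -0.8, 0.6]
grip_width: 56.1
time: 18.5
tool_pos: [481.4, -344.3, 150.5]
tcp_rot: [3.131, -0.959, 1.496]
contact_force: [0.6, -0.5, -2.4]
grip_width: 55.9
```

```bash
python3 -m handwheel '[[[0,0,28],[0,0,0]],[[0,0,28],[0,0,0]],[[0,0,28],[0,0,0]],[[6,30,0],[-0.174,0.015,0]],[[6,40,-5],[-0.174,0.015,0]],[[6,40,-5],[-0.174,0.015,0]],[[6,40,-5],[-0.174,0.015,0]],[[6,40,-5],[-0.174,0.015,0]],[[6,40,-5],[-0.174,0.015,0]],[[6,40,-5],[-0.174,0.015,0]],[[6,40,-5],[-0.174,0.015,0]],[[6,30,0],[-0.174,0.015,0]]]' 1 && python3 -m handwheel '[[[3,5,-10],[0,0,0.11]],[[3,5,-20],[0,0,0.11]],[[0,0,0],[0,0,0]],[[0,0,0],[0,0,0]]]' 1
python3 - <<'E'
from h import *
from scipy.spatial.transform import Rotation as R
np.set_printoptions(precision=3,suppress=True)
o=get_obs();print(o['tool_pos'],o['joint_positions']);print(R.from_euler('xyz',o['tcp_rot']).as_matrix())
c=cap('side');a=c['img']
for t in ['bracket','bracket_claws']:
    for r in spot_in(t,'side')[:2]:
        P=w(c,r['xyz']);print(t,round(r['score'],2),P,proj(c,P))
c=cap('top');a=c['img']
for t in ['bracket','bracket_claws']:
    for r in spot_in(t,'top')[:2]:
        P=w(c,r['xyz']);print(t,round(r['score'],2),P,proj(c,P))
E
```

```text
time: 20.0
tool_pos: [534.5, -1.6, 198.1]
tcp_rot: [-3.14, 0.615, 1.49]
contact_force: [0.2, -0.6, -4.3]
grip_width: 56.1
time: 20.5
tool_pos: [541.1, 5.9, 168.4]
tcp_rot: [-3.14, 0.61, 1.707]
contact_force: [0.2, -0.2, -2.8]
grip_width: 55.8
[541.107   5.906 168.425] [ 0.184  0.523  1.64  -0.688  1.123  0.401]
[[-0.111  0.991  0.076]
 [ 0.812  0.134 -0.568]
 [-0.573 -0.002 -0.82 ]]
bracket 0.91 [ 366.682 -487.912   88.085] [424.586 179.78 ]
bracket 0.55 [541.964  33.98  157.678] [300.738 256.645]
bracket_claws 0.71 [ 361.4   -483.363   85.3  ] [426.08  181.697]
bracket_claws 0.62 [541.979  36.173 156.825] [300.381 257.574]
bracket 0.92 [541.928 -33.663 173.29 ] [316.257 232.616]
bracket 0.89 [ 366.417 -512.055   89.509] [478.8 298.5]
bracket_claws 0.95 [544.184 -30.113 174.87 ] [314.998 231.72 ]
bracket_claws 0.92 [ 364.522 -510.645   92.977] [478.683 299.125]
```

```bash
python3 -m handwheel '[[[0,0,-20],[0,0,0]],[[0,0,-25],[0,0,0]],[[0,0,-25],[0,0,0]],[[0,0,-25],[0,0,0]],[[0,0,-15],[0,0,0]],[[0,0,-8],[0,0,0]],[[0,0,0],[0,0,0]]]' 1; for i in 1 2 3; do python3 -m handwheel '[[[0,0,-3],[0,0,0]],[[0,0,0],[0,0,0]]]' 1|egrep 'pos|force'; done
```

```text
time: 21.68
tool_pos: [540.9, 6.2, 49.4]
tcp_rot: [-3.138, 0.61, 1.711]
contact_force: [0.4, -0.3, -2.8]
grip_width: 56.0
tool_pos: [541.2, 6.2, 47.2]
contact_force: [0.9, -0.3, -3.5]
tool_pos: [540.9, 6.2, 43.7]
contact_force: [-0.3, 0.2, -3.6]
tool_pos: [540.8, 6.2, 40.5]
contact_force: [0.9, 0.1, -2.6]
```

```bash
for i in 1 2; do python3 -m handwheel '[[[0,0,-2],[0,0,0]],[[0,0,0],[0,0,0]]]' 1|egrep 'pos|force'; done
```

```text
tool_pos: [540.9, 6.2, 38.6]
contact_force: [0.1, 0.5, -3.9]
tool_pos: [541.1, 6.2, 36.8]
contact_force: [0.4, -0.6, -2.6]
```

```bash
for i in 1 2 3; do python3 -m handwheel '[[[0,0,-1.5],[0,0,0]],[[0,0,0],[0,0,0]]]' 1|egrep 'pos|force'; done
```

```text
tool_pos: [541.1, 5.9, 36.4]
contact_force: [-2.8, 0.2, 6.6]
tool_pos: [541.0, 5.9, 36.2]
contact_force: [-6.7, 2.8, 15.1]
tool_pos: [541.1, 5.9, 36.1]
contact_force: [-10.2, 5.4, 26.1]
```

```bash
python3 -m handwheel '[[[0,0,3.5],[0,0,0]],[[0,0,0],[0,0,0]]]' 1|egrep 'pos|force'; python3 -m handwheel '[[[0,0,0],[0,0,0]],[[0,0,0],[0,0,0]],[[0,0,0],[0,0,0]],[[0,0,0],[0,0,0]],[[0,0,0],[0,0,0]]]' 0
python3 -m handwheel '[[[0,10,15],[0,0,0]],[[0,14,20],[0,0,0]],[[0,14,20],[0,0,0]],[[0,-5,20],[0.174,-0.024,0]],[[0,-15,30],[0.174,-0.024,0]],[[0,-20,40],[0.174,-0.024,0]],[[0,-30,50],[0.087,-0.012,0]],[[0,-40,50],[0,0,0]],[[0,-40,0],[0,0,0]],[[0,0,0],[0,0,0]]]' 0
python3 - <<'E'
from h import *
from scipy.spatial.transform import Rotation as R
np.set_printoptions(precision=3,suppress=True)
o=get_obs();print(R.from_euler('xyz',o['tcp_rot']).as_matrix())
c=cap('wrist');im=c['img'][:300].copy()
s=cap('side')['img'][240:340,260:360];o=np.zeros((600,640,3),np.uint8);o[:300]=im;o[300:,:300]=cv2.resize(s,(300,300),interpolation=cv2.INTER_CUBIC)
cv2.imwrite('pics/w6.png',o[:,:,::-1])
g=cv2.cvtColor(c['img'],cv2.COLOR_RGB2GRAY)
for t in ['bracket','bracket_claws']:
    for r in spot_in(t,'wrist')[:2]:
        P=w(c,r['xyz']);print(t,round(r['score'],2),P,proj(c,P))
E
```

```text
tool_pos: [541.3, 6.4, 36.2]
contact_force: [-1.3, 4.7, 4.3]
time: 24.55
tool_pos: [541.0, 6.2, 35.7]
tcp_rot: [-3.139, 0.61, 1.71]
contact_force: [0.1, -0.4, 0.5]
grip_width: 91.6
time: 25.8
tool_pos: [540.8, -105.9, 279.6]
tcp_rot: [2.987, 0.02, 1.657]
contact_force: [0.2, -0.3, -0.5]
grip_width: 92.1
[[-0.086  0.984  0.155]
 [ 0.996  0.088 -0.006]
 [-0.02   0.154 -0.988]]
bracket 0.58 [543.044 -11.871  41.722] [294.806 113.228]
bracket_claws 0.57 [540.81  -17.204  44.081] [292.338 118.718]
```

View pics/w6.png

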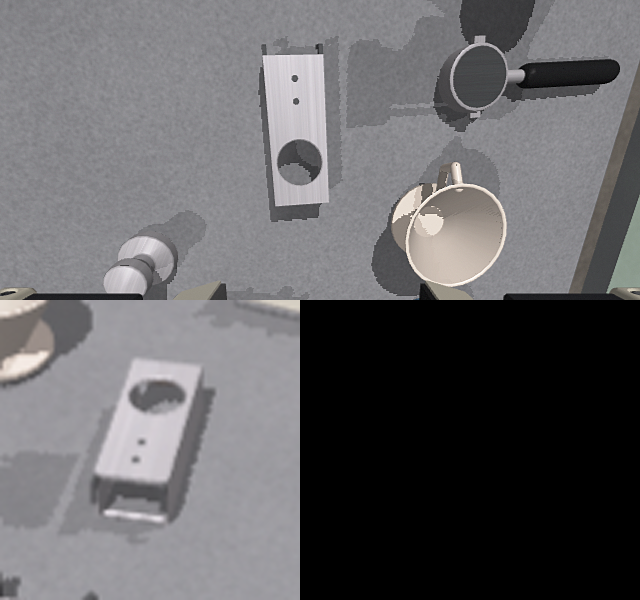

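The bracket lies upright on the counter with its top plate up. In the wrist view its corners are (263,55), (324,54), (328,203), (276,206) and its claws point to +y. That was my last picture, so I'll work from measurements from here.

```bash
cat > m.py <<'E'
from h import *
np.set_printoptions(precision=2,suppress=True)
def plate(roi,z=44):
    c=cap('wrist');u0,v0,u1,v1=roi
    hsv=cv2.cvtColor(c['img'],cv2.COLOR_RGB2HSV);m=((hsv[...,2]>175)&(hsv[...,1]<40)).astype(np.uint8)
    k=np.zeros_like(m);k[v0:v1,u0:u1]=m[v0:v1,u0:u1]
    ct=max(cv2.findContours(k,cv2.RETR_EXTERNAL,cv2.CHAIN_APPROX_NONE)[0],key=cv2.contourArea)[:,0]
    W=np.array([ray(c,u,v,z)[:2] for u,v in ct],np.float32)
    (cx,cy),s,a=cv2.minAreaRect(W);b=cv2.boxPoints(((cx,cy),s,a))
    print('centre',cx,cy,'size',s,'edges',np.degrees(np.arctan2(*(b[1]-b[0])[::-1]))%180,np.degrees(np.arctan2(*(b[2]-b[1])[::-1]))%180)
E
python3 - <<'E'
from m import *
plate((250,45,340,215))
c=cap('wrist')
for p in [(263,55),(324,54),(328,203),(276,206)]: print(ray(c,*p,44))
E
```

```text
centre 546.9926147460938 -30.471878051757812 size (55.73360824584961, 139.65701293945312) edges 97.64579 7.645817
[509.42  38.14  44.  ]
[564.98  45.7   44.  ]
[582.34 -93.42  44.  ]
[528.7  -99.93  44.  ]
```

```bash
python3 -m handwheel '[[[0,0,0],[0.006,0.155,0]],[[0,0,0],[0,0,0]],[[0,0,0],[0,0,0]]]' 0
python3 - <<'E'
from m import *
from scipy.spatial.transform import Rotation as R
o=get_obs();print(o['tool_pos']);print(R.from_euler('xyz',o['tcp_rot']).as_matrix())
c=cap('wrist');spots=[w(c,r['xyz']) for r in spot_in('bracket','wrist')[:1]]
for s in spots:
    u,v=proj(c,s).astype(int);print(u,v);plate((u-70,max(0,v-100),u+70,v+100))
E
```

```text
time: 26.48
tool_pos: [540.9, -103.6, 277.6]
tcp_rot: [3.141, -0.001, 1.662]
contact_force: [0.3, -0.9, -0.2]
grip_width: 92.0
[ 540.93 -103.61  277.62]
[[-0.09  1.    0.  ]
 [ 1.    0.09  0.  ]
 [ 0.    0.   -1.  ]]
330 119
centre 547.011474609375 -30.397987365722656 size (55.854984283447266, 139.81358337402344) edges 97.726425 7.726431
```

```bash
python3 -m handwheel '[[[1,35,-20],[0,0,0.021]],[[1,35,-40],[0,0,0.022]],[[1,25,-50],[0,0,0]],[[0,0,-50],[0,0,0]],[[0,0,-40],[0,0,0]],[[0,0,-30],[0,0,0]],[[0,0,-20],[0,0,0]],[[0,0,0],[0,0,0]],[[0,0,0],[0,0,0]]]' 0 && python3 -m handwheel '[[[0,0,0],[0,0,0]],[[0,0,0],[0,0,0]],[[0,0,0],[0,0,0]],[[0,0,0],[0,0,0]],[[0,0,0],[0,0,0]],[[0,0,0],[0,0,0]]]' 1 && python3 -c "
from h import *
print(get_obs()['tcp_rot'])"
```

```text
time: 27.75
tool_pos: [544.4, -9.4, 29.1]
tcp_rot: [3.141, -0.0, 1.703]
contact_force: [-0.3, -0.2, 0.4]
grip_width: 91.5
time: 28.5
tool_pos: [543.8, -9.3, 28.2]
tcp_rot: [-3.14, -0.001, 1.703]
contact_force: [-1.0, 0.4, 3.0]
grip_width: 55.5
[-3.14041840e+00 -9.73473015e-04  1.70323164e+00]
```

```bash
python3 -m handwheel '[[[0,0,15],[0,0,0]],[[0,0,30],[0,0,0]],[[0,0,40],[0,0,0]],[[0,0,40],[0,0,0]],[[5,20,40],[0,0,0.003]],[[6,35,35],[0,0,0.004]],[[6,40,18],[0,0,0]],[[6,40,0],[0,0,0]],[[6,40,0],[0,0,0]],[[6,35,0],[0,0,0]],[[5,25,0],[0,0,0]],[[4,13,0],[0,0,0]]]' 1 && python3 -m handwheel '[[[0,0,0],[0,0,0]],[[0,0,0],[0,0,0]],[[0,0,0],[0,0,0]]]' 1
python3 - <<'E'
from m import *
o=get_obs();d=o['tool_pos'][:2]-np.array([582.4,279.1]);e=np.array([-.139,.990]);n=np.array([-.990,-.139])
print(o['tcp_rot'],d@e,d@n,o['moment'],o['joint_positions'])
for n_ in ['side','top','wrist']:
    c=cap(n_)
    for t in ['bracket','catch','bracket_claws']:
        for r in spot_in(t,n_)[:2]:
            P=w(c,r['xyz']);print(n_,t,round(r['score'],2),P,proj(c,P))
E
```

```text
time: 30.0
tool_pos: [587.4, 239.9, 246.1]
tcp_rot: [-3.14, -0.001, 1.712]
contact_force: [0.6, -0.3, -3.1]
grip_width: 55.9
time: 30.38
tool_pos: [587.9, 237.7, 246.2]
tcp_rot: [-3.14, -0.001, 1.709]
contact_force: [-0.6, 0.3, -3.6]
grip_width: 55.8
[-3.14 -0.    1.71] -41.77352226672778 0.356794343151476 [ 0.07 -0.16 -0.  ] [0.26 0.55 1.2  0.   1.4  0.12]
side bracket 0.84 [ 363.68 -489.61   86.73] [425.71 180.07]
side bracket 0.74 [583.67 260.14 265.47] [229.08 279.42]
side catch 0.67 [562.36 339.12  44.17] [233.35 402.84]
side catch 0.43 [569.29 381.95 218.2 ] [205.84 352.07]
side bracket_claws 0.96 [586.06 263.81 262.16] [227.04 281.97]
side bracket_claws 0.66 [ 367.52 -483.03   84.7 ] [423.87 181.61]
top bracket 0.9 [590.28 168.57 259.09] [239.98 208.82]
top bracket 0.78 [ 364.41 -507.76   91.93] [477.59 299.15]
top catch 0.51 [590.91 165.1   33.02] [252.71 222.31]
top bracket_claws 0.96 [ 368.57 -511.02   89.89] [478.47 297.75]
top bracket_claws 0.77 [594.7  167.95 260.08] [240.21 207.12]
wrist bracket 0.7 [580.62 268.17 260.15] [312.64 268.18]
wrist catch 0.93 [575.84 333.15 213.61] [324.27  89.79]
wrist bracket_claws 0.91 [584.47 263.04 258.02] [321.31 280.48]
```

```bash
python3 - <<'E'
from m import *
c=cap('wrist');h=cv2.cvtColor(c['img'],cv2.COLOR_RGB2HSV)
m=(((h[...,0]<8)|(h[...,0]>172))&(h[...,1]>140)&(h[...,2]>60)); v,u=np.nonzero(m);print(len(u),u.min(),u.max(),v.min(),v.max())
O=np.array([582.4,279.1]);e=np.array([-.139,.990]);n=np.array([-.990,-.139])
for uu in (u.min()-.5,u.max()+.5,(u.min()+u.max())/2):
    P=ray(c,uu,(v.min()+v.max())/2,213);d=P[:2]-O;print(P,d@e,d@n)
# claws/upright region: gray profile rows around plate front edge
g=cv2.cvtColor(c['img'],cv2.COLOR_RGB2GRAY)
np.save('g.npy',g)
Z=262
for x,y in [(70,28),(70,-28),(74,26),(74,-26),(-70,28)]:
    ob=O+(-63.1)*e+.36*n
    P=ob+x*e+y*n;print('bracket',x,y,proj(c,np.r_[P,Z]))
for y in (20,32,-20,-32,13,-13,39,-39):
    P=O+58*e+y*n;print('slot edge',y,proj(c,np.r_[P,236]),proj(c,np.r_[P,266]))
cv2.imwrite('pics/w7.png',c['img'][:,:,::-1])
for r in (200,180,160,140,120): print(r,[int(k) for k in g[r,240:410:3]])
E
```

```text
917 298 354 75 91
[563.95 334.41 213.  ] 57.32571785621064 10.577257176066434
[588.37 337.84 213.  ] 57.3261354815646 -14.073509798777895
[576.16 336.13 213.  ] 57.32592667199543 -1.7483097537703698
bracket 70 28 [238.59 222.21]
bracket 70 -28 [402.77 222.22]
bracket 74 26 [243.74 210.66]
bracket 74 -26 [397.58 210.67]
bracket -70 28 [258.81 526.46]
slot edge 20 [267.91  72.02] [252.85  53.87]
slot edge 32 [235.56  72.02] [211.62  53.87]
slot edge -20 [375.75  72.02] [390.31  53.87]
slot edge -32 [408.1   72.02] [431.55  53.87]
slot edge 13 [286.78  72.02] [276.91  53.87]
slot edge -13 [356.88  72.02] [366.25  53.87]
slot edge 39 [216.69  72.02] [187.56  53.87]
slot edge -39 [426.97  72.02] [455.61  53.87]
200 [103, 101, 101, 102, 81, 65, 149, 148, 146, 146, 140, 132, 121, 166, 142, 145, 143, 143, 142, 146, 113, 142, 140, 142, 139, 139, 134, 140, 68, 63, 190, 140, 134, 133, 134, 132, 68, 61, 187, 188, 190, 187, 186, 190, 64, 79, 141, 138, 135, 235, 124, 35, 82, 81, 81, 76, 140]
180 [160, 154, 221, 111, 89, 90, 89, 233, 138, 138, 146, 69, 67, 136, 134, 133, 133, 132, 133, 36, 31, 37, 
[... 326 characters left out ...]
135, 134, 134, 136, 114, 138, 134, 233, 229, 230, 230, 231, 241, 163, 214, 207, 207, 207, 207, 207, 205, 206, 206, 213, 135]
140 [159, 226, 221, 221, 219, 219, 219, 218, 218, 221, 132, 138, 136, 136, 218, 218, 218, 220, 124, 130, 127, 226, 220, 221, 220, 219, 220, 219, 221, 120, 127, 127, 127, 110, 220, 220, 219, 136, 122, 128, 122, 226, 220, 221, 223, 192, 194, 192, 193, 195, 197, 197, 197, 197, 198, 198, 149]
120 [146, 200, 199, 199, 201, 200, 199, 198, 201, 196, 196, 198, 109, 110, 108, 111, 110, 108, 109, 106, 106, 104, 96, 109, 86, 204, 201, 203, 205, 109, 81, 130, 131, 132, 132, 132, 131, 131, 134, 133, 133, 133, 122, 228, 227, 231, 197, 199, 82, 201, 199, 200, 200, 200, 106, 203, 206]
```

Seen from the wrist, the catch is 24.6 mm wide (24 given) and sits about 1.7 mm to the side of my stand axis, well inside the slot play. I'll shift +1.5 mm in x and then enter.

```bash
python3 -m handwheel '[[[1.5,0,0],[0,0,0]],[[-1,8,0],[0,0,0]],[[-1,8,0],[0,0,0]],[[-1,8,0],[0,0,0]],[[-1,6,0],[0,0,0]],[[0,0,0],[0,0,0]]]' 1|egrep 'pos|force'; for i in 1 2 3; do python3 -m handwheel '[[[-0.5,4,0],[0,0,0]],[[0,0,0],[0,0,0]]]' 1|egrep 'pos|force'; done
```

```text
tool_pos: [585.1, 269.4, 246.0]
contact_force: [-0.2, -0.3, -4.2]
tool_pos: [584.8, 272.8, 246.0]
contact_force: [-0.5, -0.6, -3.4]
tool_pos: [584.3, 277.0, 246.1]
contact_force: [-0.9, 0.7, -3.6]
tool_pos: [583.8, 281.0, 246.1]
contact_force: [-0.5, 0.2, -3.3]
```

```bash
for i in 1 2 3 4; do python3 -m handwheel '[[[-0.3,2,0],[0,0,0]],[[0,0,0],[0,0,0]]]' 1|egrep 'pos|force'; done
```

```text
tool_pos: [583.5, 282.8, 246.0]
contact_force: [-1.3, 0.1, -3.1]
tool_pos: [583.2, 284.9, 246.0]
contact_force: [0.1, -0.2, -4.1]
tool_pos: [582.9, 286.9, 246.1]
contact_force: [0.1, 0.6, -3.8]
tool_pos: [582.6, 288.9, 246.1]
contact_force: [0.8, 0.1, -3.1]
```

```bash
for i in 1 2 3; do python3 -m handwheel '[[[-0.1,1,0],[0,0,0]],[[0,0,0],[0,0,0]]]' 1|egrep 'pos|force'; done
```

```text
tool_pos: [582.5, 289.8, 246.0]
contact_force: [0.2, 0.8, -4.5]
tool_pos: [582.5, 290.4, 246.1]
contact_force: [0.1, -2.3, -2.0]
tool_pos: [582.5, 290.4, 246.1]
contact_force: [0.7, -6.2, -1.3]
```

```bash
python3 -m handwheel '[[[0.1,-1,-2],[0,0,0]],[[0,0,-3],[0,0,0]],[[0,0,0],[0,0,0]]]' 1|egrep 'pos|force'; for i in 1 2 3 4; do python3 -m handwheel '[[[0,0,-2],[0,0,0]],[[0,0,0],[0,0,0]]]' 1|egrep 'pos|force'; done
```

```text
tool_pos: [583.0, 289.7, 241.6]
contact_force: [1.1, -5.9, 0.4]
tool_pos: [583.2, 289.7, 240.0]
contact_force: [1.2, -6.8, 0.9]
tool_pos: [583.4, 289.6, 238.2]
contact_force: [1.1, -7.0, 2.3]
tool_pos: [583.5, 289.5, 236.4]
contact_force: [2.6, -6.8, 3.0]
tool_pos: [583.5, 289.2, 233.6]
contact_force: [2.3, -8.7, -1.2]
```

```bash
for i in 1 2 3; do python3 -m handwheel '[[[0,0,-2],[0,0,0]],[[0,0,0],[0,0,0]]]' 1|egrep 'pos|force'; done; python3 - <<'E'
from m import *
print(get_obs()['tcp_rot'])
E
```

```text
tool_pos: [582.2, 290.0, 229.7]
contact_force: [0.6, -2.4, -9.1]
tool_pos: [582.4, 290.4, 228.9]
contact_force: [1.7, -4.5, -5.5]
tool_pos: [582.7, 290.4, 228.1]
contact_force: [-1.0, -6.0, -0.6]
[ 3.14 -0.    1.71]
```

```bash
for i in 1 2; do python3 -m handwheel '[[[0,0,-1.5],[0,0,0]],[[0,0,0],[0,0,0]],[[0,0,0],[0,0,0]]]' 1|egrep 'pos|force'; done
python3 - <<'E'
from m import *
c=cap('wrist');h=cv2.cvtColor(c['img'],cv2.COLOR_RGB2HSV)
m=(((h[...,0]<8)|(h[...,0]>172))&(h[...,1]>140)&(h[...,2]>60)); v,u=np.nonzero(m);print(len(u))
if len(u): print(u.min(),u.max(),v.min(),v.max())
c=cap('side');h=cv2.cvtColor(c['img'],cv2.COLOR_RGB2HSV)[300:400,160:260]
m=(((h[...,0]<8)|(h[...,0]>172))&(h[...,1]>140)&(h[...,2]>60)); v,u=np.nonzero(m);print(len(u),u.mean()+160,v.mean()+300)
s=cv2.cvtColor(cv2.imread('pics/s2.png'),cv2.COLOR_BGR2HSV)[300:400,160:260]
m=(((s[...,0]<8)|(s[...,0]>172))&(s[...,1]>140)&(s[...,2]>60)); v,u=np.nonzero(m);print('before',len(u),u.mean()+160,v.mean()+300)
E
```

```text
tool_pos: [582.8, 290.5, 227.8]
contact_force: [-1.8, -7.0, 5.3]
tool_pos: [583.0, 290.4, 227.0]
contact_force: [-1.6, -7.8, 7.7]
2334
291 349 89 197
153 206.84967320261438 350.718954248366
before 153 206.84967320261438 350.718954248366
```

```bash
python3 -m handwheel '[[[0,-0.8,2],[0,0,0]],[[0,0,0],[0,0,0]]]' 1|egrep 'pos|force'; python3 -m handwheel '[[[0,0,0],[0,0,0]],[[0,0,0],[0,0,0]],[[0,0,0],[0,0,0]],[[0,0,0],[0,0,0]],[[0,0,0],[0,0,0]]]' 0; python3 -m handwheel '[[[0,-3,15],[0,0,0]],[[1,-5,25],[0,0,0]],[[2,-10,35],[0,0,0]],[[3,-20,40],[0,0,0]],[[3,-30,30],[0,0,0]],[[3,-30,10],[0,0,0]],[[3,-30,0],[0,0,0]],[[0,0,0],[0,0,0]],[[0,0,0],[0,0,0]]]' 0
python3 - <<'E'
from m import *
c=cap('wrist');h=cv2.cvtColor(c['img'],cv2.COLOR_RGB2HSV)
m=(((h[...,0]<8)|(h[...,0]>172))&(h[...,1]>140)&(h[...,2]>60)); v,u=np.nonzero(m);print('red',len(u),(u.min(),u.max(),v.min(),v.max()) if len(u) else '')
for r in spot_in('bracket','wrist')[:2]: 
    P=w(c,r['xyz']);print(round(r['score'],2),P,proj(c,P))
    if r['score']>.4:
        U,V=proj(c,P).astype(int);plate((max(U-110,0),max(V-180,0),U+110,V+160),244)
for n in ['side','top']:
    c=cap(n)
    for t in ['bracket','tray','catch']:
        for r in spot_in(t,n)[:2]:
            P=w(c,r['xyz']);print(n,t,round(r['score'],2),P,proj(c,P))
    if n=='side':
        h=cv2.cvtColor(c['img'],cv2.COLOR_RGB2HSV)[300:400,160:260];m=(((h[...,0]<8)|(h[...,0]>172))&(h[...,1]>140)&(h[...,2]>60)); v,u=np.nonzero(m);print(len(u),u.mean()+160,v.mean()+300)
        cv2.imwrite('pics/s9.png',c['img'][:,:,::-1])
E
```

```text
tool_pos: [582.8, 290.3, 227.1]
contact_force: [-0.1, -4.3, 1.8]
time: 38.12
tool_pos: [582.4, 290.0, 226.0]
tcp_rot: [-3.14, -0.001, 1.71]
contact_force: [-0.2, -0.3, -0.1]
grip_width: 91.4
time: 39.25
tool_pos: [597.3, 162.2, 381.7]
tcp_rot: [-3.141, -0.001, 1.71]
contact_force: [-1.1, 0.5, -0.7]
grip_width: 91.9
red 0 
0.7 [582.45 283.77 236.52] [324.76  69.19]
centre 595.1207275390625 257.45208740234375 size (68.46747589111328, 101.2693099975586) edges 98.21782 8.217833
0.23 [595.32 161.89  41.26] [320.55 197.24]
side bracket 0.89 [574.84 257.39 237.23] [236.18 292.04]
side bracket 0.59 [ 365.8  -491.26   87.49] [425.09 179.45]
side tray 0.7 [ 271.96 -337.22    7.94] [447.33 238.72]
side tray 0.67 [596.74 161.41  46.71] [256.17 330.22]
side catch 0.54 [568.41 381.11 217.7 ] [206.63 352.04]
153 206.84967320261438 350.718954248366
top bracket 0.69 [578.11 277.69 238.27] [200.42 214.06]
top bracket 0.59 [ 363.19 -510.77   92.4 ] [478.68 299.59]
top tray 0.66 [ 276.54 -333.76    0.56] [413.13 327.56]
```

```bash
python3 -m handwheel '[[[4,-30,15],[0,0,0]],[[4,-30,15],[0,0,0]],[[2,-20,10],[0,0,0]],[[0,0,0],[0,0,0]],[[0,0,0],[0,0,0]]]' 0|egrep 'pos|force'
python3 - <<'E'
from m import *
c=cap('wrist')
O=np.array([582.4,279.1]);e=np.array([-.139,.990]);n=np.array([-.990,-.139])
g=cv2.cvtColor(c['img'],cv2.COLOR_RGB2GRAY);B=O-11*e-1.3*n
def px(x,y,z): return proj(c,np.r_[B+x*e+y*n,z])
print('pred corners',[px(x,y,244).round(0) for x,y in [(70,28),(70,-28),(-70,-28),(-70,28)]])
# scan subpixel edges: lateral width at several x along the plate -> local height
for x in (-60,-50,30,45,55):
    a,b=px(x,45,244),px(x,-45,244);t=np.linspace(0,1,400);q=a+(b-a)*t[:,None]
    p=cv2.remap(g,q[None,:,0].astype(np.float32),q[None,:,1].astype(np.float32),cv2.INTER_LINEAR)[0].astype(float)
    y=45-90*t;dp=np.gradient(cv2.GaussianBlur(p[None],(0,0),4)[0]);
    f=lambda lo,hi:y[(y>lo)&(y<hi)][np.argmax(np.abs(dp[(y>lo)&(y<hi)]))]
    print(x,'edges y',f(20,36),f(-36,-20))
# nose edge along x
a,b=px(-90,20,244),px(-50,20,244);t=np.linspace(0,1,300);q=a+(b-a)*t[:,None]
p=cv2.remap(g,q[None,:,0].astype(np.float32),q[None,:,1].astype(np.float32),cv2.INTER_LINEAR)[0].astype(float);dp=np.gradient(cv2.GaussianBlur(p[None],(0,0),4)[0]);print('nose x',-90+40*t[np.argmax(abs(dp))])
E
```

```text
tool_pos: [607.3, 82.6, 420.4]
contact_force: [-0.1, 0.4, -0.5]
pred corners [array([ 288., -135.]), array([ 368., -135.]), array([362.,  84.]), array([292.,  84.])]
-60 edges y 25.601503759398497 -28.533834586466156
-50 edges y 27.18045112781955 -29.436090225563902
30 edges y 35.97744360902256 -20.187969924812023
45 edges y 35.97744360902256 -20.187969924812023
55 edges y 35.97744360902256 -20.187969924812023
nose x -73.94648829431438
```

```bash
python3 -c "
from h import *
o=get_obs();print(o['time'],o['contact_force'])
bot.close_job()"
```

```text
40.475 [0.39059474 0.265913   0.33691851]
the job is handed in; nothing more can be done
```

I reassembled the pour-over stand and handed the job in at 40.5 s of the 72 s. No verdict was reported.

**What I did**
- **Tray:** I slid it in, grip outwards, until it hit the bay's stop with about 13 N. The tool position there matched the predicted home within about 0.1 mm.
- **Bracket laid down:** I took it from the caddy and laid it flat, top plate up, with both cameras confirming, and let go.
- **Bracket hung:** I gripped it again and entered the slots level until the channel end met the uprights. Then I pressed down about 19 mm, felt the snap, and it seated firmly.

**Last checks**
- **Catch:** the red knob is in exactly the same place in the side image as before the insertion, so the catch is out.
- **Bracket height:** the tool stopped where the bracket is home (underside about 200 mm up). Side, top and wrist detections put the visible surface at 237–238 mm, against a top plate at 244 mm.
- **Tray grip:** the wrist camera finds something at (595,162), about 4 mm from the predicted (599,162), though with a low score (0.23).
- **Robot:** it ended clear of everything, with no contact force.

**Checks that failed or disagreed**
- **Contact:** my first approach to the caddy met 18 N of upward contact, most likely the gripper body or arm on the yellow bracket. I backed off and used a steeper approach. The yellow bracket was still standing, with detections within roughly 10 mm of its start.
- **Droop:** the final wrist view cut off the claw end. The nose height is only known to about ±10 mm (roughly 234–247 mm), so I couldn't measure the droop closely.
- **Tray view:** the last top view did not detect the tray.
- **Uprights:** contact came about 2 mm deeper than my stand estimate, which is within the camera calibration.

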